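# Put each washed scoop back in the tub of its colour

## Task

The ingredient tubs are going back to the store, each with its own scoop: lay each of the four washed hand scoops from the drying mat in the tub of its own colour, flat on the tub's floor with its mouth up. Leave the red brush and the blue scraper lying where they are, and leave the tubs standing in their places on the sheet pan.

Things in the scene. Friction and masses are not known exactly. Their poses are not given: they have to be found in the camera images.
- scoop_red: red flat-bottomed plastic hand scoop, 60 g, 128 x 54 x 40 mm high, mouth up on the dark drying mat (4 thick). Origin: mid-length, underside; x from handle to open lip, z up. Bowl from x -4 to +64. Straight handle from x -4 to -64, 22 wide (y), 14 thick, mid-height 26 above the underside; grip across it at x -28. Points to or away from the robot. Balances at x +15
- scoop_blue: blue flat-bottomed plastic hand scoop, 60 g, 128 x 54 x 40 mm high, mouth up on the dark drying mat (4 thick). Origin: mid-length, underside; x from handle to open lip, z up. Bowl from x -4 to +64. Straight handle from x -4 to -64, 22 wide (y), 14 thick, mid-height 26 above the underside; grip across it at x -28. Points to or away from the robot. Balances at x +15
- scoop_yellow: yellow flat-bottomed plastic hand scoop, 60 g, 128 x 54 x 40 mm high, mouth up on the dark drying mat (4 thick). Origin: mid-length, underside; x from handle to open lip, z up. Bowl from x -4 to +64. Straight handle from x -4 to -64, 22 wide (y), 14 thick, mid-height 26 above the underside; grip across it at x -28. Points to or away from the robot. Balances at x +15
- scoop_green: green flat-bottomed plastic hand scoop, 60 g, 128 x 54 x 40 mm high, mouth up on the dark drying mat (4 thick). Origin: mid-length, underside; x from handle to open lip, z up. Bowl from x -4 to +64. Straight handle from x -4 to -64, 22 wide (y), 14 thick, mid-height 26 above the underside; grip across it at x -28. Points to or away from the robot. Balances at x +15
- tub_red: red open rectangular plastic tub, 250 g, loose, on the aluminium sheet pan (floor 3 thick, rim 25 high). 162 (x) by 122 (y) over the rim, 60 mm high; inside 150 by 110, floor and walls 3 thick. Origin: centre of its underside; x along its length, within 0.12 rad of straight away from the robot's front; z up
- tub_blue: blue open rectangular plastic tub, 250 g, loose, on the aluminium sheet pan (floor 3 thick, rim 25 high). 162 (x) by 122 (y) over the rim, 60 mm high; inside 150 by 110, floor and walls 3 thick. Origin: centre of its underside; x along its length, within 0.12 rad of straight away from the robot's front; z up
- tub_yellow: yellow open rectangular plastic tub, 250 g, loose, on the aluminium sheet pan (floor 3 thick, rim 25 high). 162 (x) by 122 (y) over the rim, 60 mm high; inside 150 by 110, floor and walls 3 thick. Origin: centre of its underside; x along its length, within 0.12 rad of straight away from the robot's front; z up
- tub_green: green open rectangular plastic tub, 250 g, loose, on the aluminium sheet pan (floor 3 thick, rim 25 high). 162 (x) by 122 (y) over the rim, 60 mm high; inside 150 by 110, floor and walls 3 thick. Origin: centre of its underside; x along its length, within 0.12 rad of straight away from the robot's front; z up
- brush: red scrubbing brush with white bristles, lying on the mat among the scoops: 129 long, 50 wide, 30 mm high; origin at the middle of its underside, x from handle to head. To be left alone
- scraper: flat blue hand scraper lying on the mat among the scoops: 134 long, 56 wide, 14 mm high; origin near the middle of its underside, x from handle to blade. To be left alone
There are look-alikes about, which are no part of the job. Of the things that look like the scoop_green, take the one that is nearest to the robot's base at the start.

How it is judged:
By the outcome, as a careful person would: the job done as asked, in the order asked, and still so for the second after the job is handed in, with the robot touching nothing.
It also fails if it takes over 112 s, if anything falls off the work surface, if the arm or the gripper's body presses on something with over 40 N, if the wrist force passes 120 N, or if a joint passes its speed limit or range.

## Robot

A 6-joint arm with a two-finger parallel gripper is mounted at the origin on the work surface. World frame = base frame: x ahead of the robot, y to its left, z up, the work surface at z = 0. Lengths are in m, angles in degrees, forces in N, time in s.
With the tool pointing down it reaches from about 0.25 to 0.725 m from the base axis. Payload 9.7 kg.
Tool frame: the origin (TCP) lies at the very end of the fingers, on their centre line; the grasp point (between the pads) lies 19 mm behind it; z points along the fingers, y is the direction in which the jaws open and shut (so a half turn about z gives the same grasp; the last joint's range is limited). The gripper opens to 85 mm and grips with 20 to 120 N. Pads are 22 mm wide; open, the fingers measure 114 mm over their backs; the gripper's body (76 mm by 85 mm) begins 54 mm behind the grasp point. The pads swing forward as they close: fully open they stand 13 mm farther back than shut.
Start: joints at [-68.87, 4.979, 10.078, 95.1, 0, 90], TCP at [0.198, -0.513, 0.2] pointing down, gripper open.
Joint ranges: [-179.16, 179.16], [-48.56, 103.87], [-65.8, 70.77], [-126.05, 130.52], [-82.76, 87.17], [-180, 180]. Speed limits (degrees/s): [127.2, 127.2, 147.25, 180, 180, 180].

## Interface

Orientations are given as [roll, pitch, yaw] about the fixed x, y, z axes, in that order (R = Rz(yaw) Ry(pitch) Rx(roll)).
In Python, from workcell import bot gives the robot as it stands. The module is installed in compiled form; this text tells all that it offers.
- The arm moves only by the tool step_arm, never from a script. Its arguments are lists of equal length, an entry for each row: "dr": the turn, a rotation vector about the tool's x, y, z in rad, a list of three; "xyz": the shift along the tool's x, y, z in units of 40 mm (1.0 is 40 mm), a list of three; "gripper": the opening, from 0 (shut) to 1 (fully open). In form: {"dr": [[wx, wy, wz], ...], "xyz": [[x, y, z], ...], "gripper": [gripper, ...]}. A call has exactly 8 rows; each row is the pose to reach, as a shift and turn from the pose commanded when the call began, along the tool's axes at that moment; what a row does not reach only later rows make up. A row lasts 1/10 s, in which the tool goes at most 50 mm and 8.59 degrees, less where a joint would pass 70% of its speed; a pose out of reach is approached as far as the arm can. A call with a gripper value outside its range is refused whole. The fingers move at their own pace and stop on an object; "squeeze" is the grip in N (left out, the last holds). Time passes only in rows, so rows that repeat a pose let the fingers close, or fill a call up. It gives the time, the measured TCP pose, the force and the opening at its end, in the units of the state.
- bot.get_obs(): the state, without advancing time (a new reading comes with each control period).
- bot.camera(name): name is "scene" or "top" or "wrist"; returns a dict with "image" (400x640x3 uint8, red, green, blue), "camera_matrix" (3x3 intrinsics, pixels), "R" (3x3) and "t" (3): a world point X has camera coordinates R X + t. Camera axes: x right, y down, z forward; pixel columns grow to the right and rows downward; lengths in m; the calibration is good to about 2 mm. A picture is of the moment at which its call begins. There is no depth.
- bot.job_done(): hands the job in, once; it reports no verdict.
Trained networks look in a picture, given as the dict that the camera call returned (one of the last four; its "shot" number tells which), for a name from the list of things; names that differ only in an ending like _2 or _b are one class to them, and where a whole thing is asked for, a point or a joint stands for the part that bears it (a point fixed in the world has none). Each returns a list of dicts, best first, with "p" (0 to 1); they miss things now and then, are a little off and sometimes report something else, mostly with a low value. They report only what shows in the picture. A call takes as long as a camera call. They do not tell look-alikes from the thing itself.
- bot.regions_of(picture, thing): "region" (400x640 bool, what is visible of it) and "box" ([centre column, centre row, width, height] in pixels, round what is visible of it).
The state is a dict: "time": time; "q": joint angles; "qd": joint speeds; "joint_efforts": joint torques, N m; "ee_pos": TCP position; "tcp_rot": TCP orientation; "wrist_force": force on the tool from outside, world axes, zero at the start; "torque": the same for the moment, N m; "opening": finger opening in m.
Only numpy, scipy, OpenCV 4.12 (cv2) and the standard library are available. Lean on these libraries where they do the work, as an engineer would, in place of code of your own. Each camera call takes 0.05 s, during which the arm holds its last target.

## Working session

There is one attempt and no reset: what is moved stays moved. The work goes in short steps, Python scripts to look and compute and a tool call to move; the robot and the scene stay as the last step left them, time stands still between calls to the robot, and variables do not carry over. Pictures are saved under pics/ and viewed, and the job is handed in when it is done.

Besides the shell and the picture viewer there is one more tool, called after "Emit:" as name(argument=value, ...) on one line, values as JSON. step_arm: Moves the arm, as the interface text tells. Its arguments: {"type":"object","properties":{"dr":{"type":"array"},"xyz":{"type":"array"},"gripper":{"type":"array"},"squeeze":{"type":"number"}},"required":["dr","xyz","gripper"]}

```bash
mkdir -p pics; ls; python3 - <<'E'
from workcell import bot
import cv2,pickle
o=bot.get_obs();print(o)
for n in ("top","scene"):
    c=bot.camera(n);cv2.imwrite(f"pics/{n}0.png",c["image"][:,:,::-1]);print(n,c["camera_matrix"],c["R"],c["t"],c["shot"])
    pickle.dump(c,open(f"pics/{n}0.pkl","wb"))
    for t in ["scoop_red","scoop_blue","scoop_yellow","scoop_green","tub_red","tub_blue","tub_yellow","tub_green","brush","scraper"]:
        print(t,[(round(r["p"],2),[int(v) for v in r["box"]]) for r in bot.regions_of(c,t)])
E
```

```text
pics
{'time': 0.0, 'q': array([-6.88696474e+01,  5.01037960e+00,  1.00327774e+01,  9.50994091e+01,
       -1.77326250e-03,  9.00024685e+01]), 'qd': array([0.03218543, 0.09237701, 0.00098827, 0.01557871, 0.04485098,
       0.09057158]), 'joint_efforts': array([-2.70985238e-04, -5.20385778e+01,  4.64803147e+01,  1.61796261e-02,
        1.46767234e-04,  6.14458031e-06]), 'ee_pos': array([ 0.19815936, -0.51276025,  0.199075  ]), 'tcp_rot': array([-1.79922989e+02,  1.77657883e-03,  2.11278865e+01]), 'wrist_force': array([ 0.23252573,  0.63999096, -0.01119272]), 'torque': array([ 0.00972051, -0.02333954, -0.01462047]), 'opening': 0.0854228995260889}
top [[481.41084221   0.         324.64389898]
 [  0.         481.41084221 204.02638813]
 [  0.           0.           1.        ]] [[-0.02141463 -0.99976081  0.00444156]
 [-0.99451433  0.02084687 -0.10250196]
 [ 0.10238485 -0.00661223 -0.99472289]] [0.08475441 0.53951215 1.26757834] 1
scoop_red [(0.64, [281, 181, 17, 44])]
scoop_blue [(0.8, [242, 180, 22, 47])]
scoop_yellow [(0.89, [239, 240, 22, 48])]
scoop_green [(0.63, [174, 235, 35, 42])]
t
[... 313 characters left out ...]
  369.48764745 200.79727376]
 [  0.           0.           1.        ]] [[-0.65431924  0.75614643  0.01043541]
 [ 0.63567374  0.55744004 -0.534022  ]
 [-0.40961595 -0.34278736 -0.84540618]] [ 0.28733426 -0.3662147   1.2267268 ] 2
scoop_red [(0.64, [333, 252, 45, 51]), (0.51, [369, 276, 42, 38])]
scoop_blue [(0.69, [367, 276, 42, 39]), (0.68, [347, 192, 33, 34])]
scoop_yellow [(0.83, [406, 236, 36, 48])]
scoop_green [(0.84, [472, 284, 32, 60]), (0.65, [380, 206, 44, 30])]
tub_red [(0.88, [251, 117, 65, 55])]
tub_blue [(0.91, [291, 145, 74, 66])]
tub_yellow [(0.94, [204, 149, 72, 68])]
tub_green [(0.7, [245, 181, 80, 73])]
brush [(0.83, [350, 189, 33, 41])]
scraper [(0.76, [309, 223, 43, 41])]
```

```bash
python3 - <<'E'
import cv2
a=cv2.imread("pics/top0.png");cv2.imwrite("pics/top0z.png",cv2.resize(a[110:300,140:500],None,fx=2.2,fy=2.2,interpolation=cv2.INTER_CUBIC))
b=cv2.imread("pics/scene0.png");cv2.imwrite("pics/scene0z.png",cv2.resize(b[60:340,140:540],None,fx=2,fy=2,interpolation=cv2.INTER_CUBIC))
E
```

```text
(no output)
```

View pics/top0z.png

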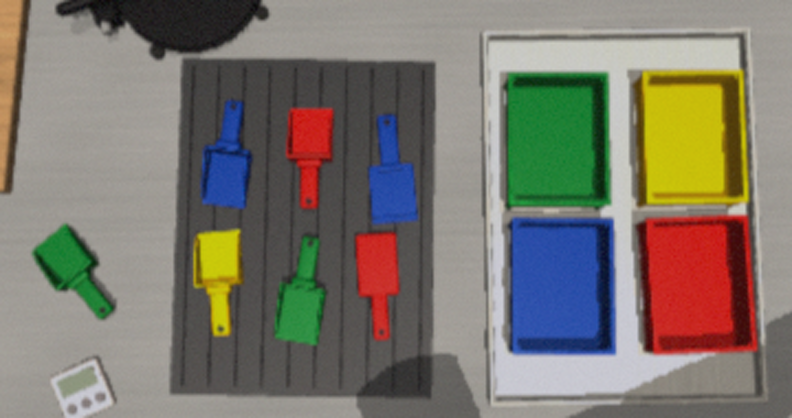

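View pics/scene0z.png

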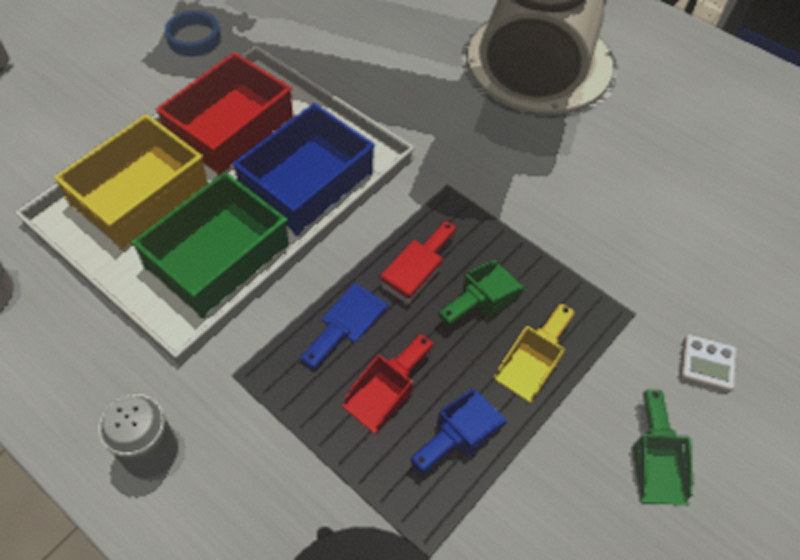

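```bash
cat > fit.py <<'E'
import numpy as np,cv2
from scipy.optimize import minimize
S=4
def proj(c,P):
    X=np.asarray(P)@c["R"].T+c["t"]; u=X@c["camera_matrix"].T; return u[:,:2]/u[:,2:]
def back(c,uv,z):
    d=np.linalg.inv(c["camera_matrix"])@np.array([uv[0],uv[1],1.]); d=c["R"].T@d; o=-c["R"].T@c["t"]
    return o+d*(z-o[2])/d[2]
def box(x0,x1,y0,y1,z0,z1): return np.array([[x,y,z] for x in(x0,x1) for y in(y0,y1) for z in(z0,z1)])*1e-3
SCOOP=[box(-4,64,-27,27,0,40),box(-64,-4,-11,11,19,33)]
# low-lip bowl variant
SCOOPL=[np.vstack([box(-4,40,-27,27,0,40),box(40,64,-27,27,0,12)]),box(-64,-4,-11,11,19,33)]
TUB=[np.vstack([box(-81,81,-61,61,57,60),box(-78,78,-58,58,0,57)])]
HUE={"red":(175,8),"blue":(105,125),"yellow":(22,35),"green":(45,85)}
def cmask(c,col,bx,pad=8):
    im=cv2.resize(c["image"],None,fx=S,fy=S,interpolation=cv2.INTER_LINEAR)
    h=cv2.cvtColor(im,cv2.COLOR_RGB2HSV);lo,hi=HUE[col];H=h[...,0]
    m=((H>=lo)|(H<=hi)) if lo>hi else ((H>=lo)&(H<=hi))
    m&=(h[...,1]>110)&(h[...,2]>25)
    k=np.zeros_like(m);cx,cy,w,hh=bx;k[int((cy-hh/2-pad)*S):int((cy+hh/2+pad)*S),int((cx-w/2-pad)*S):int((cx+w/2+pad)*S)]=1
    m=(m&k).astype(np.uint8)
    n,l,st,_=cv2.connectedComponentsWithStats(m);m=(l==1+st[1:,4].argmax()).astype(np.uint8)
    # image-pixel (u) -> upsampled S*(u+.5)-.5
    return m
def render(c,model,p,z0,shape):
    x,y,a=p;R=np.array([[np.cos(a),-np.sin(a),0],[np.sin(a),np.cos(a),0],[0,0,1]])
    m=np.zeros(shape,np.uint8)
    for b in model:
        uv=(proj(c,b@R.T+[x,y,z0])+.5)*S-.5
        hull=cv2.convexHull(uv.astype(np.float32))
        cv2.fillConvexPoly(m,np.round(hull*16).astype(np.int32),1,shift=4)
    return m
def fit(c,m,model,z0,p0):
    def f(v):
        r=render(c,model,[v[0]/100,v[1]/100,v[2]/5],z0,m.shape); return np.count_nonzero(r!=m)/m.sum()
    v0=np.array([p0[0]*100,p0[1]*100,p0[2]*5]);best=None
    for k in range(2):
        s=minimize(f,v0,method="Nelder-Mead",options=dict(initial_simplex=v0+np.array([[0,0,0],[1,0,0],[0,1,0],[0,0,1]])*(0.8 if k==0 else .4)));v0=s.x
    return np.array([v0[0]/100,v0[1]/100,v0[2]/5]),s.fun
E
python3 - <<'E'
import pickle,numpy as np
from fit import *
c=pickle.load(open("pics/top0.pkl","rb"))
pi=np.pi
T=[("red",[281,181,17,44],0),("blue",[242,180,22,47],pi),("yellow",[239,240,22,48],0),("green",[277,240,22,50],pi),("green",[174,235,35,42],.6)]
vis=c["image"][:,:,::-1].copy();vis=cv2.resize(vis,None,fx=S,fy=S)
def dr(m):
    cs,_=cv2.findContours(m,cv2.RETR_EXTERNAL,cv2.CHAIN_APPROX_NONE);cv2.drawContours(vis,cs,-1,(255,255,255),1)
for col,b,a in T:
    m=cmask(c,col,b);p0=back(c,b[:2],.03)
    p,e=fit(c,m,SCOOP,.004,[p0[0],p0[1],a]); pl,el=fit(c,m,SCOOPL,.004,[p0[0],p0[1],a]);print("scoop",col,p.round(4),round(e,3),pl.round(4),round(el,3),"dist",np.hypot(*p[:2]).round(3))
    dr(render(c,SCOOPL,pl,.004,m.shape))
for col,b in [("red",[457,240,55,64]),("blue",[394,241,50,65]),("yellow",[453,171,50,70]),("green",[394,174,47,62])]:
    m=cmask(c,col,b);p0=back(c,b[:2],.05)
    p,e=fit(c,m,TUB,.003,[p0[0],p0[1],0]);print("tub",col,p.round(4),round(e,3))
    dr(render(c,TUB,p,.003,m.shape))
v=vis[130*S:290*S,150*S:500*S];cv2.imwrite("pics/fit0.png",cv2.resize(v,(800,366),interpolation=cv2.INTER_AREA))
E
```

```text
scoop red [ 0.602   0.1914 -0.0217] 0.087 [ 0.6067  0.1918 -0.0242] 0.037 dist 0.632
scoop blue [0.6135 0.2918 2.9961] 0.074 [0.6135 0.2919 2.9937] 0.062 dist 0.679
scoop yellow [0.453  0.3038 0.0544] 0.075 [0.455  0.3041 0.059 ] 0.056 dist 0.545
scoop green [0.4458 0.2013 2.9681] 0.096 [0.4449 0.2013 2.9667] 0.081 dist 0.489
scoop green [0.4668 0.4758 0.7118] 0.361 [0.4675 0.4768 0.724 ] 0.245 dist 0.667
tub red [ 0.4397 -0.2731  0.0164] 0.02
tub blue [ 0.4408 -0.1089 -0.0313] 0.048
tub yellow [ 0.6167 -0.2754 -0.0192] 0.15
tub green [ 0.6171 -0.1102 -0.0308] 0.069
```

View pics/fit0.png

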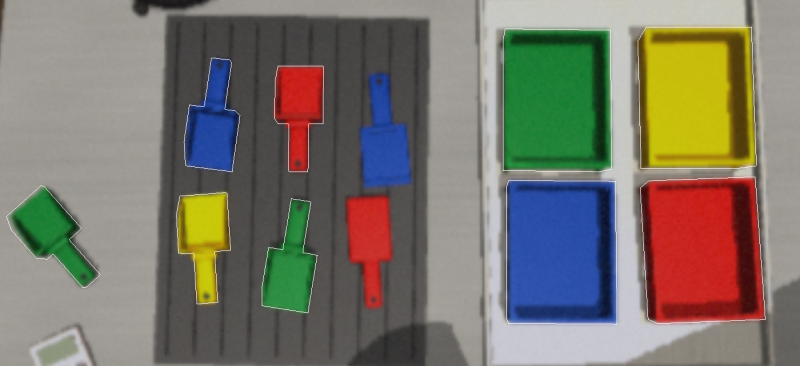

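```bash
cat > mv.py <<'E'
import numpy as np,sys,json
# usage: state cmd.json [x,y,z,yawdeg]
def load(): return np.array(json.load(open("cmd.json")))
def save(c): json.dump(list(map(float,c)),open("cmd.json","w"))
def ax(yaw): a=np.radians(yaw);return np.array([[np.cos(a),np.sin(a),0],[np.sin(a),-np.cos(a),0],[0,0,-1]])
def need(c,t):
    return (ax(c[3])@(np.array(t[:3])-c[:3])/.04).round(3), round(-np.radians(t[3]-c[3]),4)
def apply(c,xyz,wz):
    return np.r_[c[:3]+ax(c[3]).T@np.array(xyz)*.04, c[3]-np.degrees(wz)]
E
python3 - <<'E'
from mv import *
import pickle
from fit import *
c=np.array([.198,-.513,.2,21.13]);save(c)
print(need(c,[.5787,.1925,.14,-1.4]))
import fit
k=pickle.load(open("pics/top0.pkl","rb"))
b=[453,171,50,70];p0=back(k,b[:2],.05)
im=k["image"]
h=cv2.cvtColor(im,cv2.COLOR_RGB2HSV);print(h[185,478],h[150,430:480:6])
fit.HUE["yellow"]=(18,40)
m=cmask(k,"yellow",b);print(m.sum());print(fit.fit(k,m,TUB,.003,[p0[0],p0[1],0]))
cv2.imwrite("pics/ym.png",m[130*4:210*4,420*4:490*4]*255)
E
```

```text
(array([ 15.236, -13.021,   1.5  ]), np.float64(0.3932))
[ 28 241 183] [[ 22 225  85]
 [ 29 242 199]
 [ 28 242 199]
 [ 28 242 200]
 [ 28 242 200]
 [ 28 242 199]
 [ 27 242 200]
 [ 21 216  85]
 [ 27 126 117]]
48939
(array([ 0.61703512, -0.27491644, -0.0113049 ]), np.float64(0.020290565806412066))
```

View pics/ym.png

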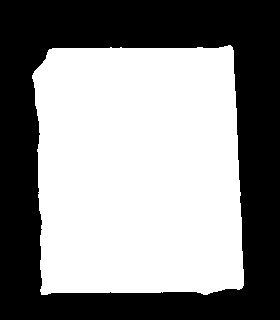

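Emit:
step_arm(dr=[[0,0,0.05],[0,0,0.1],[0,0,0.15],[0,0,0.2],[0,0,0.25],[0,0,0.3],[0,0,0.35],[0,0,0.39]], xyz=[[0.9,-0.75,0.1],[1.8,-1.5,0.2],[2.7,-2.25,0.3],[3.6,-3,0.4],[4.5,-3.8,0.5],[5.4,-4.6,0.5],[6.3,-5.4,0.5],[7.2,-6.2,0.5]], gripper=[0.55,0.55,0.55,0.55,0.55,0.55,0.55,0.55], squeeze=50)

```text
time: 1.9
ee_pos: [0.378, -0.1761, 0.18]
tcp_rot: [180.0, -0.0, -1.3]
wrist_force: [0.8, -0.4, 0.0]
opening: 0.0465
```

```bash
python3 - <<'E'
from mv import *
c=apply(load(),[7.2,-6.2,.5],.39);save(c);print(c,need(c,[.5787,.1925,.12,-1.4]))
E
```

```text
[ 0.37723595 -0.17785455  0.18       -1.21535401] (array([ 4.839, -9.364,  1.5  ]), np.float64(0.0032))
```

Emit:
step_arm(dr=[[0,0,0],[0,0,0],[0,0,0],[0,0,0],[0,0,0],[0,0,0],[0,0,0],[0,0,0]], xyz=[[0.5,-1,0.1],[1.1,-2.1,0.3],[1.6,-3.2,0.5],[2.2,-4.3,0.6],[2.7,-5.4,0.8],[3.3,-6.5,1],[3.9,-7.6,1.1],[4.4,-8.6,1.2]], gripper=[0.55,0.55,0.55,0.55,0.55,0.55,0.55,0.55])

```text
time: 2.7
ee_pos: [0.5406, 0.036, 0.1361]
tcp_rot: [-178.1, 0.1, 2.7]
wrist_force: [0.6, 0.1, 0.1]
opening: 0.0469
```

```bash
python3 - <<'E'
from mv import *
from workcell import bot
c=apply(load(),[4.4,-8.6,1.2],0);save(c);print(c,need(c,[.5787,.1925,.09,-1.4]))
o=bot.get_obs();print(o["ee_pos"],o["tcp_rot"],o["q"])
E
```

```text
[ 0.56049272  0.16233504  0.132      -1.21535401] (array([ 0.439, -0.764,  1.05 ]), np.float64(0.0032))
[0.54058605 0.03603179 0.13609017] [-1.78075791e+02  8.54072508e-02  2.74753245e+00] [  2.68941378   3.08577177   1.00289072  88.00447874   1.92412124
 179.94184861]
```

Emit:
step_arm(dr=[[0,0,-0.14],[0,0,-0.28],[0,0,-0.42],[0,0,-0.56],[0,0,-0.7],[0,0,-0.84],[0,0,-0.98],[0,0,-1.1]], xyz=[[0,0,0],[0,0,0],[0,0,0],[0,0,0],[0,0,0],[0,0,0],[0,0,0],[0,0,0]], gripper=[0.55,0.55,0.55,0.55,0.55,0.55,0.55,0.55])

```text
time: 3.5
ee_pos: [0.5399, 0.0352, 0.1365]
tcp_rot: [-179.1, -1.7, 66.0]
wrist_force: [0.4, 0.4, 0.6]
opening: 0.0471
```

```bash
python3 - <<'E'
from mv import *
from workcell import bot
o=bot.get_obs();print(o["ee_pos"],o["tcp_rot"],o["q"])
E
```

```text
[0.53992176 0.03520766 0.13653788] [-179.08525493   -1.68206605   66.00325774] [  2.61170528   2.96492444   0.92648371  88.02624551   1.91355208
 116.59393865]
```

```bash
cat > mv.py <<'E'
import numpy as np,json
from scipy.spatial.transform import Rotation as Ro
def rot(rpy): return Ro.from_euler("xyz",rpy,degrees=True)
def save(p,rpy): json.dump([list(map(float,p)),list(map(float,rpy))],open("cmd.json","w"))
def load(): return json.load(open("cmd.json"))
def sync():
    from workcell import bot
    o=bot.get_obs();save(o["ee_pos"],o["tcp_rot"]);print("meas",o["ee_pos"].round(4),o["tcp_rot"].round(2),"q",o["q"].round(1),"t",round(o["time"],2))
def need(p,yaw):
    P,r=load();R=rot(r);d=R.inv().apply(np.array(p)-P)/.04;w=(R.inv()*rot([180,0,yaw])).as_rotvec()
    print("need xyz",d.round(3),"dr",w.round(4))
def apply(xyz,dr):
    P,r=load();R=rot(r);P=np.array(P)+R.apply(xyz)*.04;r=(R*Ro.from_rotvec(dr)).as_euler("xyz",degrees=True);save(P,r);print("cmd",P.round(4),r.round(2))
E
python3 - <<'E'
from mv import *
sync();need([.5787,.1925,.12],130)
E
```

```text
meas [0.5399 0.0352 0.1365] [-179.09   -1.68   66.  ] q [  2.6   3.    0.9  88.    1.9 116.6] t 3.5
need xyz [ 3.973 -0.705  0.542] dr [ 0.0021 -0.0352 -1.1166]
```

Emit:
step_arm(dr=[[0,-0.004,-0.14],[0,-0.008,-0.28],[0,-0.012,-0.42],[0,-0.016,-0.56],[0,-0.02,-0.7],[0,-0.025,-0.84],[0,-0.03,-0.98],[0.002,-0.035,-1.1166]], xyz=[[0.4,-0.1,0.05],[0.9,-0.2,0.1],[1.4,-0.3,0.2],[1.9,-0.4,0.3],[2.4,-0.5,0.4],[3,-0.6,0.5],[3.6,-0.7,0.54],[3.973,-0.705,0.542]], gripper=[0.55,0.55,0.55,0.55,0.55,0.55,0.55,0.55])

```text
time: 4.3
ee_pos: [0.5796, 0.1939, 0.1196]
tcp_rot: [-180.0, -0.0, 130.1]
wrist_force: [0.3, -1.1, -0.3]
opening: 0.047
```

```bash
python3 - <<'E'
from mv import *
apply([3.973,-.705,.542],[.002,-.035,-1.1166])
need([.5787,.1925,.12],178.6)
P,r=load();sync();save(P,r)
E
```

```text
cmd [0.5787 0.1925 0.12  ] [179.99  -0.   130.  ]
need xyz [-0. -0. -0.] dr [ 2.000e-04  0.000e+00 -8.482e-01]
meas [0.5796 0.1939 0.1196] [-1.7998e+02 -2.0000e-02  1.3006e+02] q [18.5 12.6  9.7 87.2  0.  68.4] t 4.3
```

Emit:
step_arm(dr=[[0,0,-0.14],[0,0,-0.28],[0,0,-0.42],[0,0,-0.56],[0,0,-0.7],[0,0,-0.848],[0,0,-0.848],[0,0,-0.848]], xyz=[[0,0,0],[0,0,0],[0,0,0],[0,0,0],[0,0,0],[0,0,0],[0,0,0],[0,0,0]], gripper=[0.55,0.55,0.55,0.55,0.55,0.55,0.55,0.55])

```text
time: 5.1
ee_pos: [0.5796, 0.1923, 0.1199]
tcp_rot: [180.0, -0.0, 178.0]
wrist_force: [-0.7, 0.7, -0.7]
opening: 0.0471
```

```bash
python3 - <<'E'
from mv import *
apply([0,0,0],[0,0,-.848]);P,r=load();sync();save(P,r)
from workcell import bot
import cv2,pickle
c=bot.camera("wrist");pickle.dump(c,open("pics/w1.pkl","wb"))
from fit import proj
im=c["image"][:,:,::-1].copy()
a=-.0242;o=np.array([.6067,.1918,.004])
M=np.array([[np.cos(a),-np.sin(a),0],[np.sin(a),np.cos(a),0],[0,0,1]])
for p in [[-64,-11,33],[-64,11,33],[-4,-11,33],[-4,11,33],[-28,0,33],[64,-27,0],[64,27,0],[-4,27,40],[-4,-27,40]]:
    u=proj(c,[M@(np.array(p)*1e-3)+o])[0];cv2.circle(im,(int(u[0]),int(u[1])),3,(255,255,255),1)
u=proj(c,[[P[0],P[1],.037]])[0];cv2.drawMarker(im,(int(u[0]),int(u[1])),(0,255,255),1)
cv2.imwrite("pics/w1.png",im)
E
```

```text
cmd [0.5787 0.1925 0.12  ] [1.7999e+02 1.0000e-02 1.7859e+02]
meas [0.5796 0.1923 0.1199] [ 1.7999e+02 -1.0000e-02  1.7801e+02] q [18.3 12.5  9.7 87.2  0.  20.3] t 5.1
```

View pics/w1.png

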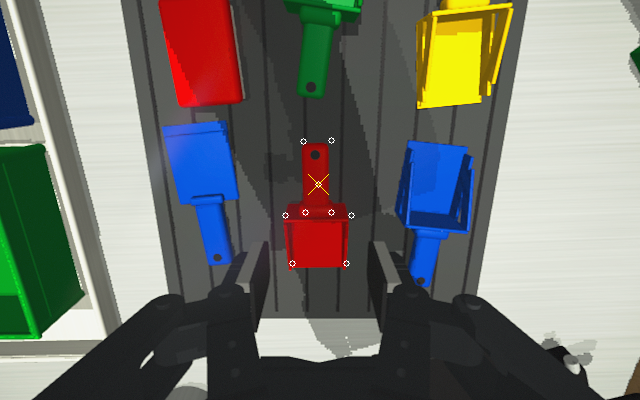

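Emit:
step_arm(dr=[[0,0,0],[0,0,0],[0,0,0],[0,0,0],[0,0,0],[0,0,0],[0,0,0],[0,0,0]], xyz=[[0,0,0.5],[0,0,1.1],[0,0,1.7],[0,0,2.2],[0,0,2.5],[0,0,2.65],[0,0,2.7],[0,0,2.7]], gripper=[0.55,0.55,0.55,0.55,0.55,0.55,0.55,0.55])

```text
time: 5.95
ee_pos: [0.5799, 0.1924, 0.0126]
tcp_rot: [180.0, 0.0, 178.2]
wrist_force: [0.3, -0.5, -0.5]
opening: 0.0468
```

Emit:
step_arm(dr=[[0,0,0],[0,0,0],[0,0,0],[0,0,0],[0,0,0],[0,0,0],[0,0,0],[0,0,0]], xyz=[[0,0,0],[0,0,0],[0,0,0],[0,0,0],[0,0,0],[0,0,0],[0,0,0],[0,0,0]], gripper=[0.1,0.1,0.1,0.1,0.1,0.1,0.1,0.1])

```text
time: 6.75
ee_pos: [0.5796, 0.1923, 0.0119]
tcp_rot: [180.0, -0.0, 178.3]
wrist_force: [-0.1, 0.2, -0.1]
opening: 0.0088
```

```bash
python3 - <<'E'
from workcell import bot
import cv2
for n in("wrist","scene"):
    c=bot.camera(n);im=c["image"][:,:,::-1]
    if n=="scene": im=cv2.resize(im[150:350,270:530],None,fx=3,fy=3)
    cv2.imwrite(f"pics/{n}2.png",im)
E
```

```text
(no output)
```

View pics/wrist2.png

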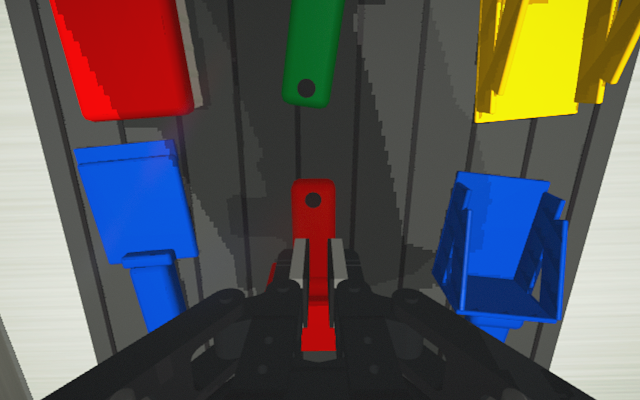

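View pics/scene2.png

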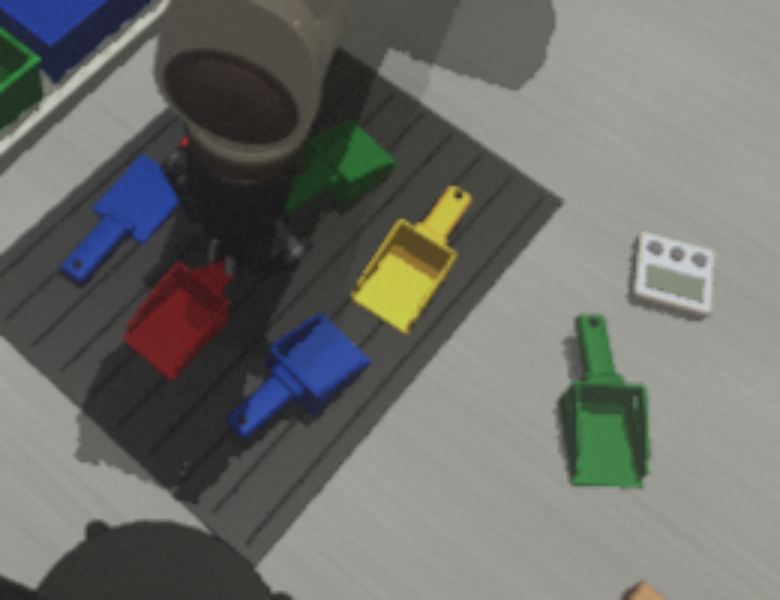

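```bash
python3 - <<'E'
from workcell import bot
from fit import proj
import numpy as np
o=bot.get_obs();P=o["ee_pos"];print(P,o["opening"],o["wrist_force"])
c=bot.camera("wrist")
print("cam",-c["R"].T@c["t"], c["R"].round(2))
for z in (P[2],P[2]+.019,.037,.06): print(z,proj(c,[[P[0],P[1]+d,z] for d in(-.0044,.0044,-.011,.011)]).round(0).tolist())
a=-.0242;o=np.array([.6067,.1918,.004])
M=np.array([[np.cos(a),-np.sin(a),0],[np.sin(a),np.cos(a),0],[0,0,1]])
for p in [[-64,-11,33],[-64,11,33],[-64,-11,19],[-64,11,19],[-4,-11,33],[-4,11,33],[64,-27,0]]: print(p,proj(c,[M@(np.array(p)*1e-3)+o])[0].round(0))
E
```

```text
[0.57960095 0.19230549 0.01196488] 0.008703500341170881 [-0.36266269 -0.65554907  0.30644361]
cam [0.50111394 0.19417424 0.18567777] [[ 0.03  1.    0.  ]
 [ 0.95 -0.03  0.31]
 [ 0.31 -0.01 -0.95]]
0.011964878119628375 [[311.0, 228.0], [326.0, 228.0], [299.0, 229.0], [338.0, 228.0]]
0.030964878119628374 [[310.0, 243.0], [327.0, 243.0], [298.0, 244.0], [340.0, 243.0]]
0.037 [[310.0, 249.0], [327.0, 248.0], [297.0, 249.0], [340.0, 248.0]]
0.06 [[309.0, 274.0], [329.0, 273.0], [294.0, 274.0], [344.0, 273.0]]
[-64, -11, 33] [295. 178.]
[-64, 11, 33] [342. 178.]
[-64, -11, 19] [297. 171.]
[-64, 11, 19] [340. 171.]
[-4, -11, 33] [298. 288.]
[-4, 11, 33] [340. 288.]
[64, -27, 0] [280. 345.]
```

```bash
python3 - <<'E'
from workcell import bot
from fit import proj
import cv2,numpy as np
c=bot.camera("scene");im=c["image"][:,:,::-1].copy()
P=bot.get_obs()["ee_pos"]
z=6;x0,y0=300,205
v=cv2.resize(im[y0:y0+80,x0:x0+120],None,fx=z,fy=z,interpolation=cv2.INTER_CUBIC)
v=np.clip(v.astype(float)*1.6,0,255).astype(np.uint8)
for h in(0,.019,.05):
    u=(proj(c,[P+[0,0,h]])[0]-[x0,y0])*z;print(u);cv2.drawMarker(v,(int(u[0]),int(u[1])),(255,255,255),1,12)
cv2.imwrite("pics/s3.png",v)
E
```

```text
[267.3601846  224.85191974]
[270.18095256 204.25847937]
[275.00660556 169.02807451]
```

View pics/s3.png

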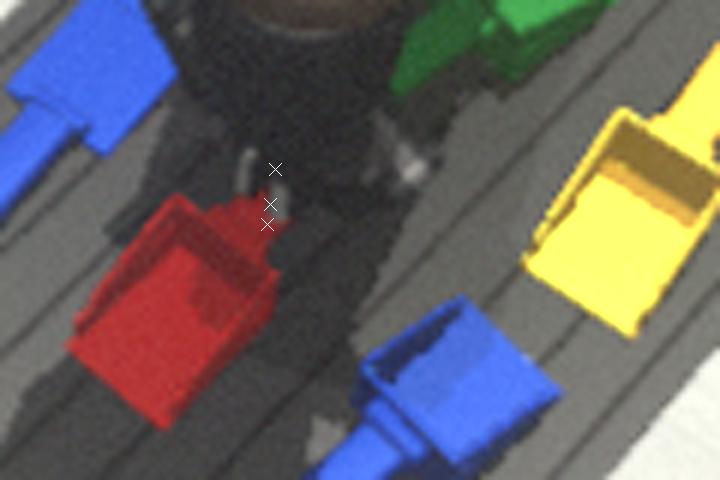

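```bash
python3 - <<'E'
import cv2
a=cv2.imread("pics/wrist2.png")[170:370,220:420];b=cv2.imread("pics/w1.png")[130:330,220:420]
import numpy as np
v=cv2.resize(np.hstack([a,b]),None,fx=2,fy=3,interpolation=cv2.INTER_CUBIC);cv2.imwrite("pics/z4.png",np.clip(v*1.5,0,255).astype(np.uint8))
E
```

```text
(no output)
```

View pics/z4.png

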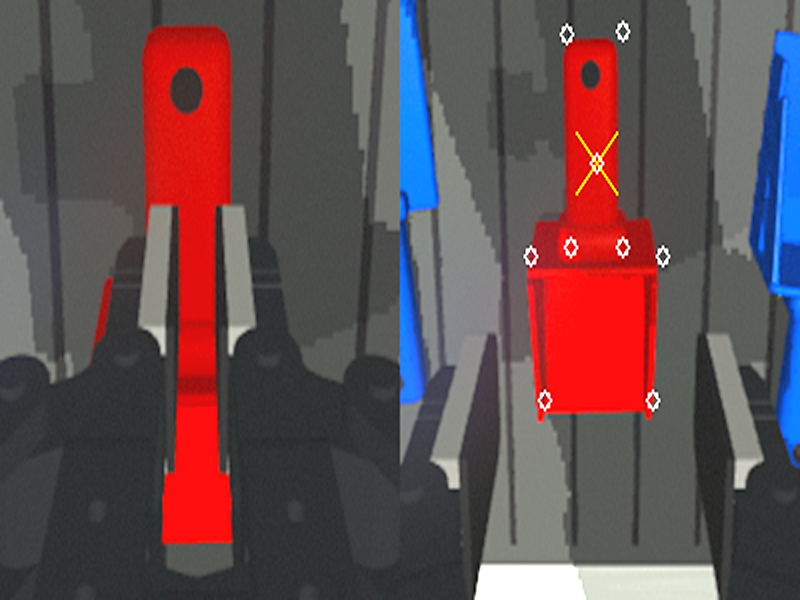

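```bash
python3 - <<'E'
from workcell import bot
from fit import proj
import numpy as np
o=bot.get_obs();P=o["ee_pos"];print(o["q"])
s=bot.camera("scene");w=bot.camera("wrist")
for z in(.012,.022,.032,.042,.052):
    pts=[[P[0]+dx,P[1]+dy,z] for dx in(-.011,.011) for dy in(.0044,.010)]
    print(z,"scene",((proj(s,pts)-[300,205])*6).round(0).tolist(),"wrist",proj(w,[[P[0]-.011,P[1]+dy,z] for dy in(-.01,-.0044,.0044,.01)]).round(0).tolist())
E
```

```text
[ 1.83500071e+01  1.36929102e+01 -8.58089060e-01  7.54521494e+01
  1.06552572e-02  2.00890944e+01]
0.012 scene [[292.0, 213.0], [303.0, 221.0], [259.0, 250.0], [269.0, 258.0]] wrist [[300.0, 211.0], [310.0, 211.0], [326.0, 210.0], [336.0, 210.0]]
0.022 scene [[294.0, 202.0], [305.0, 210.0], [260.0, 239.0], [271.0, 247.0]] wrist [[299.0, 218.0], [310.0, 217.0], [326.0, 217.0], [337.0, 216.0]]
0.032 scene [[296.0, 191.0], [307.0, 199.0], [262.0, 228.0], [272.0, 237.0]] wrist [[298.0, 225.0], [309.0, 225.0], [327.0, 224.0], [338.0, 224.0]]
0.042 scene [[298.0, 180.0], [309.0, 188.0], [263.0, 217.0], [274.0, 226.0]] wrist [[297.0, 234.0], [309.0, 233.0], [327.0, 233.0], [339.0, 232.0]]
0.052 scene [[299.0, 168.0], [310.0, 177.0], [265.0, 206.0], [276.0, 214.0]] wrist [[296.0, 243.0], [308.0, 243.0], [328.0, 242.0], [340.0, 242.0]]
```

Emit:
step_arm(dr=[[0,0,0],[0,0,0],[0,0,0],[0,0,0],[0,0,0],[0,0,0],[0,0,0],[0,0,0]], xyz=[[0,0,0],[0,0,0],[0,0,0],[0,0,0],[0,0,0.02],[0,0,0.06],[0,0,0.1],[0,0,0.15]], gripper=[0.55,0.55,0.55,0.55,0.55,0.55,0.55,0.55])

```text
time: 7.85
ee_pos: [0.5795, 0.1923, 0.0057]
tcp_rot: [180.0, -0.0, 178.3]
wrist_force: [-0.5, 0.5, -0.5]
opening: 0.0469
```

Emit:
step_arm(dr=[[0,0,0],[0,0,0],[0,0,0],[0,0,0],[0,0,0],[0,0,0],[0,0,0],[0,0,0]], xyz=[[0,0,0.03],[0,0,0.06],[0,0,0.09],[0,0,0.12],[0,0,0.15],[0,0,0.17],[0,0,0.18],[0,0,0.18]], gripper=[0.55,0.55,0.55,0.55,0.55,0.55,0.55,0.55])

```text
time: 8.65
ee_pos: [0.5795, 0.1923, -0.0013]
tcp_rot: [180.0, -0.0, 178.3]
wrist_force: [-0.3, -0.7, 0.3]
opening: 0.0469
```

```bash
python3 - <<'E'
from workcell import bot
import cv2
c=bot.camera("wrist");im=c["image"][:,:,::-1];cv2.imwrite("pics/wrist5.png",im)
E
```

```text
(no output)
```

View pics/wrist5.png

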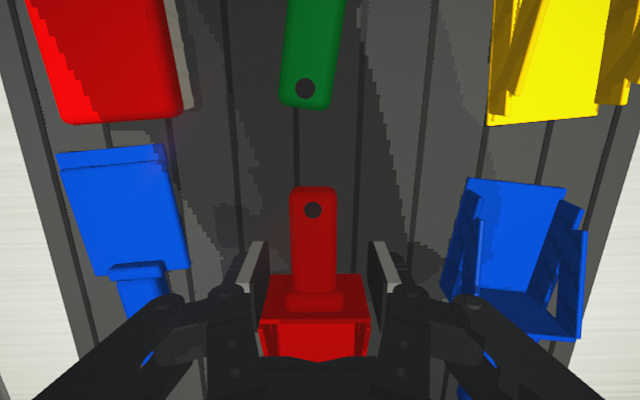

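Emit:
step_arm(dr=[[0,0,0],[0,0,0],[0,0,0],[0,0,0],[0,0,0],[0,0,0],[0,0,0],[0,0,0]], xyz=[[0,0,0.04],[0,0,0.08],[0,0,0.12],[0,0,0.16],[0,0,0.2],[0,0,0.23],[0,0,0.25],[0,0,0.25]], gripper=[0.55,0.55,0.55,0.55,0.55,0.55,0.55,0.55])

```text
time: 9.5
ee_pos: [0.5795, 0.1923, -0.0114]
tcp_rot: [180.0, -0.0, 178.3]
wrist_force: [-0.7, 0.1, -0.4]
opening: 0.0468
```

Emit:
step_arm(dr=[[0,0,0],[0,0,0],[0,0,0],[0,0,0],[0,0,0],[0,0,0],[0,0,0],[0,0,0]], xyz=[[0,0,0.03],[0,0,0.06],[0,0,0.09],[0,0,0.12],[0,0,0.15],[0,0,0.18],[0,0,0.2],[0,0,0.2]], gripper=[0.55,0.55,0.55,0.55,0.55,0.55,0.55,0.55])

```text
time: 10.3
ee_pos: [0.5795, 0.1923, -0.0194]
tcp_rot: [180.0, -0.0, 178.3]
wrist_force: [-0.0, -0.1, 0.3]
opening: 0.0471
```

```bash
python3 - <<'E'
from workcell import bot
import cv2
from fit import proj
P=bot.get_obs()["ee_pos"]
c=bot.camera("wrist");im=c["image"][:,:,::-1];cv2.imwrite("pics/wrist6.png",im)
for z in (.005,.01,.015,.02,.025,.03): print(z,proj(c,[[P[0]-.011,P[1]+d,z] for d in(-.0235,.0235)]).round(0).tolist())
E
```

```text
0.005 [[271.0, 229.0], [365.0, 227.0]]
0.01 [[269.0, 234.0], [367.0, 231.0]]
0.015 [[268.0, 238.0], [368.0, 235.0]]
0.02 [[266.0, 243.0], [370.0, 240.0]]
0.025 [[265.0, 248.0], [372.0, 245.0]]
0.03 [[263.0, 254.0], [374.0, 251.0]]
```

View pics/wrist6.png

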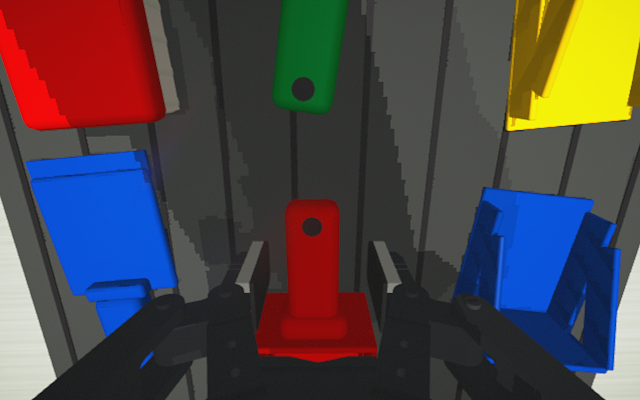

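Emit:
step_arm(dr=[[0,0,0],[0,0,0],[0,0,0],[0,0,0],[0,0,0],[0,0,0],[0,0,0],[0,0,0]], xyz=[[0,0,0.03],[0,0,0.05],[0,0,0.05],[0,0,0.05],[0,0,0.05],[0,0,0.05],[0,0,0.05],[0,0,0.05]], gripper=[0.1,0.1,0.1,0.1,0.1,0.1,0.1,0.1])

```text
time: 11.15
ee_pos: [0.5796, 0.1924, -0.0211]
tcp_rot: [180.0, 0.0, 178.3]
wrist_force: [-1.6, -0.4, 4.1]
opening: 0.0213
```

Emit:
step_arm(dr=[[0,0,0],[0,0,0],[0,0,0],[0,0,0],[0,0,0],[0,0,0],[0,0,0],[0,0,0]], xyz=[[0,0,-0.1],[0,0,-0.4],[0,0,-0.9],[0,0,-1.5],[0,0,-2.1],[0,0,-2.7],[0,0,-3.2],[0,0,-3.4]], gripper=[0.1,0.1,0.1,0.1,0.1,0.1,0.1,0.1])

```text
time: 11.95
ee_pos: [0.5803, 0.1925, 0.1176]
tcp_rot: [179.9, 0.2, 178.3]
wrist_force: [0.4, -0.4, -0.1]
opening: 0.0211
```

```bash
python3 - <<'E'
from mv import *
sync();need([.4127,-.2735,.115],180.9)
from workcell import bot
import cv2
c=bot.camera("scene");im=c["image"][:,:,::-1];cv2.imwrite("pics/s7.png",cv2.resize(im[120:320,250:510],None,fx=3,fy=3))
E
```

```text
meas [0.5803 0.1925 0.1176] [1.7993e+02 1.6000e-01 1.7826e+02] q [18.3 12.4  9.3 86.7  0.  20.1] t 11.95
need xyz [  3.836 -11.772   0.041] dr [ 0.0011  0.0029 -0.046 ]
```

View pics/s7.png

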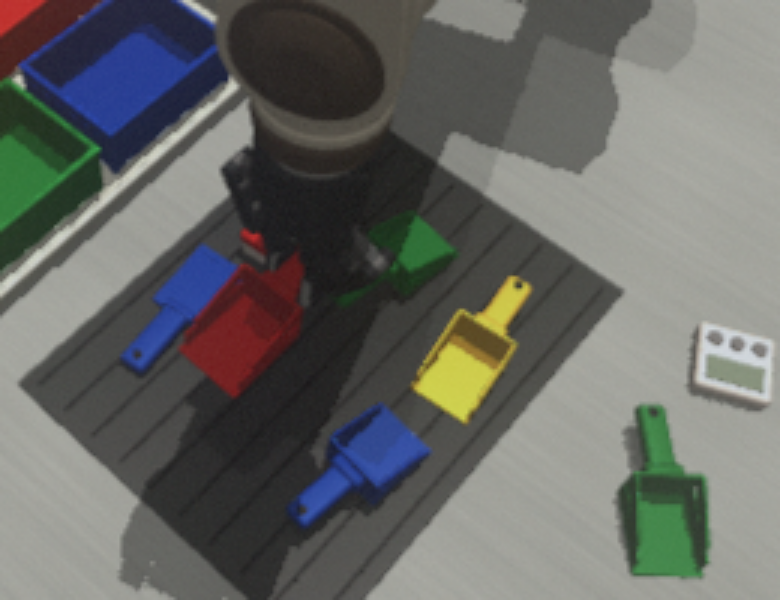

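Emit:
step_arm(dr=[[0,0,-0.005],[0,0,-0.01],[0,0,-0.015],[0,0,-0.02],[0,0,-0.03],[0,0,-0.035],[0,0,-0.04],[0.001,0.003,-0.046]], xyz=[[0.15,-0.5,0],[0.5,-1.5,0],[0.85,-2.6,0],[1.2,-3.7,0],[1.55,-4.8,0],[1.9,-5.9,0],[2.25,-7,0],[2.6,-8,0]], gripper=[0.1,0.1,0.1,0.1,0.1,0.1,0.1,0.1])

```text
time: 12.8
ee_pos: [0.4645, -0.126, 0.1139]
tcp_rot: [-180.0, -0.2, -179.1]
wrist_force: [1.2, 0.5, -1.0]
opening: 0.0211
```

```bash
python3 - <<'E'
from mv import *
apply([2.6,-8,0],[.001,.003,-.046]);need([.4127,-.2735,.10],180.9);need([.4127,-.2735,-.018],180.9)
E
```

```text
cmd [ 0.4667 -0.1242  0.117 ] [ 1.7999e+02 -1.0000e-02 -1.7910e+02]
need xyz [ 1.408 -3.712  0.424] dr [ 0.0001 -0.0001 -0.    ]
need xyz [ 1.408 -3.712  3.374] dr [ 0.0001 -0.0001 -0.    ]
```

Emit:
step_arm(dr=[[0,0,0],[0,0,0],[0,0,0],[0,0,0],[0,0,0],[0,0,0],[0,0,0],[0,0,0]], xyz=[[0.38,-1,0.1],[0.75,-2,0.2],[1.1,-2.9,0.3],[1.3,-3.4,0.4],[1.408,-3.7,0.42],[1.408,-3.712,0.42],[1.408,-3.712,0.42],[1.408,-3.712,0.42]], gripper=[0.1,0.1,0.1,0.1,0.1,0.1,0.1,0.1])

```text
time: 13.6
ee_pos: [0.4124, -0.2729, 0.0983]
tcp_rot: [-180.0, -0.2, -179.0]
wrist_force: [0.5, 0.5, -0.8]
opening: 0.0211
```

```bash
python3 - <<'E'
from mv import *
sync();need([.4127,-.2735,-.018],180.9)
from workcell import bot
import cv2
c=bot.camera("wrist");im=c["image"][:,:,::-1];cv2.imwrite("pics/w8.png",im)
E
```

```text
meas [ 0.4124 -0.2729  0.0983] [-1.7997e+02 -1.7000e-01 -1.7903e+02] q [-33.4  -3.3  -9.5  83.9  -0.1 -34.4] t 13.6
need xyz [-0.017 -0.014  2.907] dr [-0.0006 -0.003   0.0012]
```

View pics/w8.png

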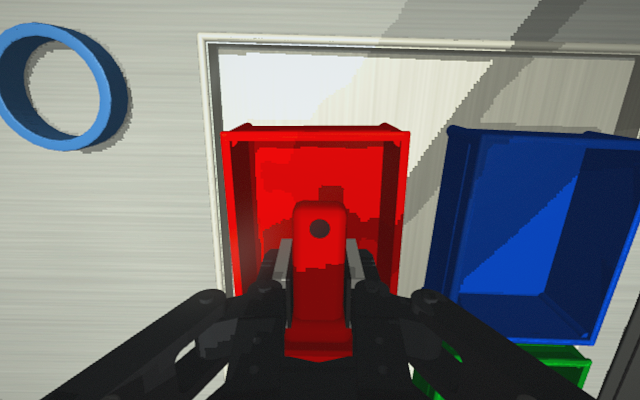

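Emit:
step_arm(dr=[[0,0,0],[0,0,0],[0,0,0],[0,0,0],[0,0,0],[0,0,0],[0,0,0],[0,0,0]], xyz=[[0,0,0.4],[0,0,1],[0,0,1.6],[0,0,2.2],[0,0,2.6],[0,0,2.8],[0,0,2.87],[0,0,2.9]], gripper=[0.1,0.1,0.1,0.1,0.1,0.1,0.1,0.1])

```text
time: 14.45
ee_pos: [0.412, -0.2738, -0.0173]
tcp_rot: [-179.9, -0.1, -179.1]
wrist_force: [0.1, 0.4, 0.7]
opening: 0.0213
```

Emit:
step_arm(dr=[[0,0,0],[0,0,0],[0,0,0],[0,0,0],[0,0,0],[0,0,0],[0,0,0],[0,0,0]], xyz=[[0,0,0],[0,0,0],[0,0,0],[0,0,0],[0,0,0],[0,0,-0.2],[0,0,-0.6],[0,0,-1]], gripper=[0.4,0.4,0.4,0.4,0.4,0.4,0.4,0.4])

```text
time: 15.25
ee_pos: [0.4115, -0.2737, 0.0231]
tcp_rot: [-180.0, -0.2, -179.1]
wrist_force: [1.3, -0.6, -0.1]
opening: 0.034
```

```bash
python3 - <<'E'
from mv import *
sync()
from workcell import bot
import cv2
c=bot.camera("wrist");im=c["image"][:,:,::-1];cv2.imwrite("pics/w9.png",im)
E
```

```text
meas [ 0.4115 -0.2737  0.0231] [-179.97   -0.2  -179.1 ] q [-33.5  -2.1 -16.8  75.5  -0.1 -34.4] t 15.25
```

View pics/w9.png

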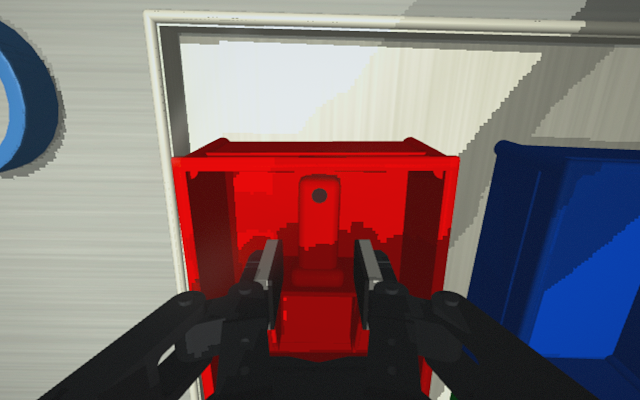

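```bash
python3 - <<'E'
from mv import *
need([.6412,.2878,.10],171.5)
E
```

```text
need xyz [-5.955 13.946 -1.952] dr [-0.0009 -0.0034  0.164 ]
```

Emit:
step_arm(dr=[[0,0,0],[0,0,0],[0,0,0.02],[0,0,0.04],[0,0,0.07],[0,0,0.1],[0,-0.003,0.13],[-0.001,-0.003,0.164]], xyz=[[0,0,-0.9],[0,0.1,-1.9],[-0.3,0.7,-2],[-0.7,1.7,-2],[-1.15,2.7,-2],[-1.6,3.8,-2],[-2.05,4.9,-2],[-2.5,6,-2]], gripper=[0.4,0.4,0.4,0.55,0.55,0.55,0.55,0.55])

```text
time: 16.1
ee_pos: [0.5086, -0.0304, 0.102]
tcp_rot: [180.0, 0.0, 171.4]
wrist_force: [1.6, -0.8, 0.4]
opening: 0.0468
```

```bash
python3 - <<'E'
from mv import *
apply([-2.5,6,-2],[-.001,-.003,.164]);need([.6412,.2878,.10],171.5)
E
```

```text
cmd [ 0.508  -0.0322  0.1026] [ 1.7999e+02 -2.0000e-02  1.7150e+02]
need xyz [-2.111  8.403  0.065] dr [ 0.0001 -0.0004  0.    ]
```

Emit:
step_arm(dr=[[0,0,0],[0,0,0],[0,0,0],[0,0,0],[0,0,0],[0,0,0],[0,0,0],[0,0,0]], xyz=[[-0.28,1.1,0],[-0.55,2.2,0],[-0.85,3.35,0],[-1.15,4.5,0],[-1.4,5.6,0],[-1.7,6.7,0],[-1.95,7.7,0.05],[-2.11,8.4,0.065]], gripper=[0.55,0.55,0.55,0.55,0.55,0.55,0.55,0.55])

```text
time: 16.9
ee_pos: [0.6416, 0.2902, 0.0982]
tcp_rot: [-180.0, -0.0, 171.6]
wrist_force: [0.2, -0.3, 0.0]
opening: 0.047
```

```bash
cat > look.py <<'E'
from workcell import bot
from mv import *
from fit import proj
import cv2,sys
def wv(name,o=None,z0=.004):
    sync()
    c=bot.camera("wrist");im=c["image"][:,:,::-1].copy()
    if o is not None:
        a=o[2];M=np.array([[np.cos(a),-np.sin(a),0],[np.sin(a),np.cos(a),0],[0,0,1]])
        for p in [[-64,-11,33],[-64,11,33],[-4,-11,33],[-4,11,33],[-28,0,33],[64,-27,0],[64,27,0],[-4,27,40],[-4,-27,40]]:
            u=proj(c,[M@(np.array(p)*1e-3)+[o[0],o[1],z0]])[0];cv2.circle(im,(int(u[0]),int(u[1])),3,(255,255,255),1)
    cv2.imwrite(f"pics/{name}.png",im)
E
python3 - <<'E'
from look import *
apply([-2.11,8.4,.065],[0,0,0]);s=load()
wv("w10",[.6135,.2919,2.9937]);print(s)
E
```

```text
cmd [0.6411 0.2877 0.1   ] [ 1.7999e+02 -2.0000e-02  1.7150e+02]
meas [0.6416 0.2902 0.0982] [-1.7999e+02 -2.0000e-02  1.7158e+02] q [24.3 26.1 24.5 88.4  0.  32.8] t 16.9
[[0.6411344881895664, 0.2876815053550038, 0.09999909445787154], [179.993573403335, -0.021962338682175436, 171.50203396081574]]
```

View pics/w10.png

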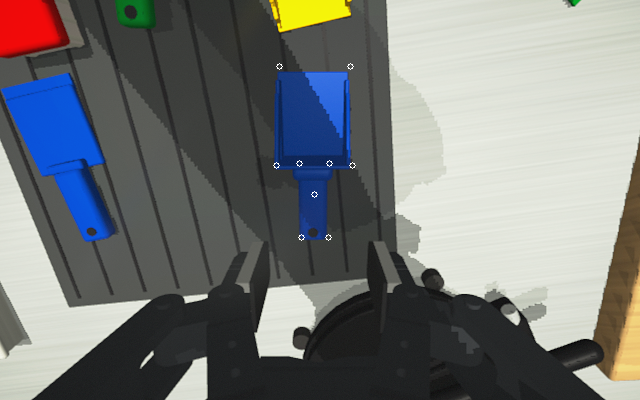

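Emit:
step_arm(dr=[[0,0,0],[0,0,0],[0,0,0],[0,0,0],[0,0,0],[0,0,0],[0,0,0],[0,0,0]], xyz=[[0,0,0.4],[0,0,1],[0,0,1.6],[0,0,2.2],[0,0,2.6],[0,0,2.85],[0,0,2.97],[0,0,3.02]], gripper=[0.55,0.55,0.55,0.55,0.55,0.55,0.55,0.55])

```text
time: 17.75
ee_pos: [0.6415, 0.2877, -0.0214]
tcp_rot: [180.0, 0.0, 171.5]
wrist_force: [-0.2, -0.4, 0.1]
opening: 0.0471
```

Emit:
step_arm(dr=[[0,0,0],[0,0,0],[0,0,0],[0,0,0],[0,0,0],[0,0,0],[0,0,0],[0,0,0]], xyz=[[0,0,0],[0,0,0],[0,0,0],[0,0,0],[0,0,0],[0,0,0],[0,0,0],[0,0,0]], gripper=[0.1,0.1,0.1,0.1,0.1,0.1,0.1,0.1])

```text
time: 18.55
ee_pos: [0.6419, 0.2879, -0.0206]
tcp_rot: [179.9, 0.1, 171.5]
wrist_force: [0.7, -0.0, 5.7]
opening: 0.0208
```

```bash
python3 - <<'E'
from look import *
sync()
P,r=load()
o=np.array([.6135,.2919]);g=np.array(P[:2]);d=o-g;print("offset",d,np.linalg.norm(d))
# place: tub blue (.4408,-.1089) yaw -1.79deg ; scoop yaw target 178.2
a=np.radians(r[2]); T=np.radians(178.2)
rel=Ro.from_euler('z',-a).apply([d[0],d[1],0]);q=Ro.from_euler('z',T).apply(rel);t=np.array([.4408,-.1089])-q[:2];print("target",t)
need([P[0],P[1],.1],r[2]); need([t[0],t[1],.1],178.2)
E
```

```text
meas [ 0.6419  0.2879 -0.0206] [1.7995e+02 9.0000e-02 1.7150e+02] q [24.2 27.1 12.7 75.5 -0.  32.7] t 18.55
offset [-0.0284328   0.00404329] 0.028718853745230744
target [ 0.46951037 -0.10959798]
need xyz [-5.000e-03  3.000e-03 -3.015e+00] dr [0.0009 0.0016 0.    ]
need xyz [  2.79  -10.462  -3.029] dr [ 0.0008  0.0016 -0.117 ]
```

Emit:
step_arm(dr=[[0,0,0],[0,0,0],[0,0,0],[0,0,-0.02],[0,0,-0.04],[0,0,-0.06],[0,0,-0.08],[0,0.001,-0.1]], xyz=[[0,0,-0.3],[0,0,-1.1],[0,0,-2.1],[0.15,-0.6,-2.8],[0.4,-1.5,-3],[0.7,-2.5,-3],[1,-3.6,-3],[1.25,-4.7,-3]], gripper=[0.1,0.1,0.1,0.1,0.1,0.1,0.1,0.1])

```text
time: 19.35
ee_pos: [0.5628, 0.1078, 0.0989]
tcp_rot: [-180.0, -0.1, 177.3]
wrist_force: [1.0, -1.2, -0.8]
opening: 0.0214
```

```bash
python3 - <<'E'
from mv import *
apply([1.25,-4.7,-3],[0,.001,-.1]);need([.4695,-.1096,.08],178.2)
E
```

```text
cmd [0.5645 0.1092 0.0992] [1.7995e+02 4.0000e-02 1.7723e+02]
need xyz [ 2.108 -5.58   0.473] dr [ 0.0008  0.0007 -0.017 ]
```

Emit:
step_arm(dr=[[0,0,0],[0,0,0],[0,0,0],[0,0,-0.017],[0,0,-0.017],[0,0,-0.017],[0,0,-0.017],[0.001,0.001,-0.017]], xyz=[[0.4,-1,0],[0.8,-2,0],[1.2,-3.1,0],[1.6,-4.2,0],[1.95,-5.1,0.2],[2.1,-5.5,0.35],[2.108,-5.58,0.45],[2.108,-5.58,0.47]], gripper=[0.1,0.1,0.1,0.1,0.1,0.1,0.1,0.1])

```text
time: 20.15
ee_pos: [0.4688, -0.11, 0.0796]
tcp_rot: [-180.0, -0.1, 178.1]
wrist_force: [-1.1, -0.2, -1.0]
opening: 0.0213
```

```bash
python3 - <<'E'
from look import *
apply([2.108,-5.58,.47],[.001,.001,-.017]);P,r=load();print(P)
wv("w11");save(P,r);need([.4695,-.1096,-.0175],178.2)
E
```

```text
cmd [ 0.4695 -0.1096  0.0801] [-1.7999e+02 -2.0000e-02  1.7820e+02]
[0.4694896558077126, -0.10961402460328093, 0.08012786328633206]
meas [ 0.4688 -0.11    0.0796] [-1.7996e+02 -1.3000e-01  1.7814e+02] q [-13.2  -4.9 -13.1  81.9  -0.1 -11.3] t 20.15
need xyz [-1.000e-03  1.000e-03  2.441e+00] dr [-0.0002 -0.0003  0.    ]
```

View pics/w11.png

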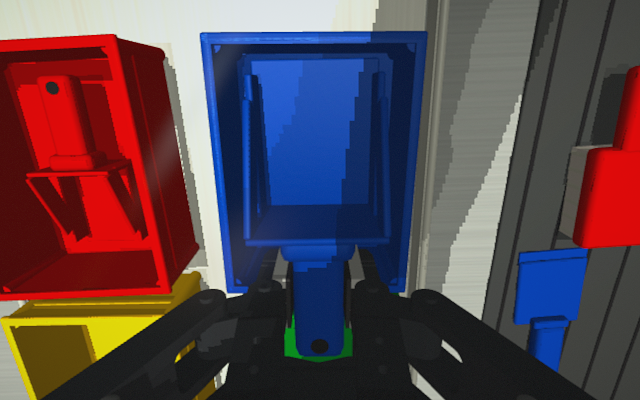

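Emit:
step_arm(dr=[[0,0,0],[0,0,0],[0,0,0],[0,0,0],[0,0,0],[0,0,0],[0,0,0],[0,0,0]], xyz=[[0,0,0.3],[0,0,0.8],[0,0,1.3],[0,0,1.8],[0,0,2.2],[0,0,2.35],[0,0,2.43],[0,0,2.45]], gripper=[0.1,0.1,0.1,0.1,0.1,0.1,0.1,0.1])

```text
time: 21.0
ee_pos: [0.4691, -0.1096, -0.0183]
tcp_rot: [-179.9, -0.1, 178.2]
wrist_force: [-0.3, -0.1, -1.0]
opening: 0.0212
```

Emit:
step_arm(dr=[[0,0,0],[0,0,0],[0,0,0],[0,0,0],[0,0,0],[0,0,0],[0,0,0],[0,0,0]], xyz=[[0,0,0],[0,0,0],[0,0,0],[0,0,0],[0,0,0],[0,0,-0.2],[0,0,-0.6],[0,0,-1]], gripper=[0.4,0.4,0.4,0.4,0.4,0.4,0.4,0.4])

```text
time: 21.8
ee_pos: [0.4687, -0.1099, 0.0225]
tcp_rot: [-179.9, -0.1, 178.2]
wrist_force: [0.0, -0.4, 0.5]
opening: 0.0341
```

```bash
python3 - <<'E'
from look import *
wv("w12")
# yellow scoop (.455,.3041,.059): grip
a=.059;g=np.array([.455,.3041])-.028*np.array([np.cos(a),np.sin(a)]);print(g)
need([g[0],g[1],.09],180+np.degrees(a))
E
```

```text
meas [ 0.4687 -0.1099  0.0225] [-1.7995e+02 -1.3000e-01  1.7820e+02] q [-13.1  -3.9 -18.5  75.5  -0.1 -11.3] t 21.8
[0.42704872 0.30244896]
need xyz [ 1.368 10.268 -1.694] dr [-0.0008 -0.0024 -0.0904]
```

View pics/w12.png

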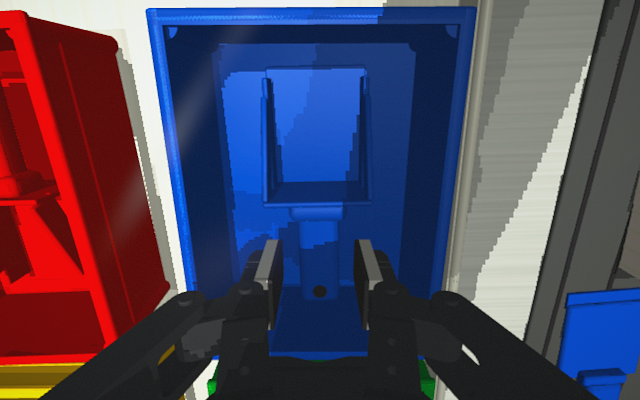

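Emit:
step_arm(dr=[[0,0,0],[0,0,0],[0,0,-0.01],[0,0,-0.02],[0,0,-0.03],[0,0,-0.05],[0,0,-0.07],[-0.001,-0.002,-0.09]], xyz=[[0,0,-0.9],[0,0.1,-1.8],[0.1,0.8,-1.9],[0.2,1.8,-1.9],[0.4,2.9,-1.9],[0.55,4,-1.9],[0.7,5.1,-1.9],[0.85,6.2,-1.9]], gripper=[0.4,0.4,0.4,0.55,0.55,0.55,0.55,0.55])

```text
time: 22.65
ee_pos: [0.4425, 0.1409, 0.0977]
tcp_rot: [180.0, 0.0, -176.6]
wrist_force: [0.4, -0.3, -0.1]
opening: 0.0466
```

```bash
python3 - <<'E'
from mv import *
apply([.85,6.2,-1.9],[-.001,-.002,-.09]);need([.427,.3024,.09],183.4)
E
```

```text
cmd [0.4427 0.1392 0.0983] [ 1.7999e+02 -2.0000e-02 -1.7664e+02]
need xyz [0.152 4.097 0.209] dr [ 0.0002 -0.0004 -0.0007]
```

Emit:
step_arm(dr=[[0,0,0],[0,0,0],[0,0,0],[0,0,0],[0,0,0],[0,0,0],[0,0,0],[0,0,0]], xyz=[[0,1,0],[0.1,2,0],[0.15,3,0.1],[0.152,3.7,0.2],[0.152,4.1,0.2],[0.152,4.1,0.2],[0.152,4.1,0.2],[0.152,4.1,0.2]], gripper=[0.55,0.55,0.55,0.55,0.55,0.55,0.55,0.55])

```text
time: 23.45
ee_pos: [0.4275, 0.3015, 0.0897]
tcp_rot: [-180.0, 0.0, -176.7]
wrist_force: [0.2, -0.2, 0.4]
opening: 0.047
```

```bash
python3 - <<'E'
from look import *
wv("w13",[.455,.3041,.059]);need([.427,.3024,-.0195],183.4)
E
```

```text
meas [0.4275 0.3015 0.0897] [-1.8000e+02  1.0000e-02 -1.7671e+02] q [35.2  0.5 -6.7 82.8 -0.  31.9] t 23.45
need xyz [0.011 0.024 2.731] dr [-0.      0.0002 -0.0018]
```

View pics/w13.png

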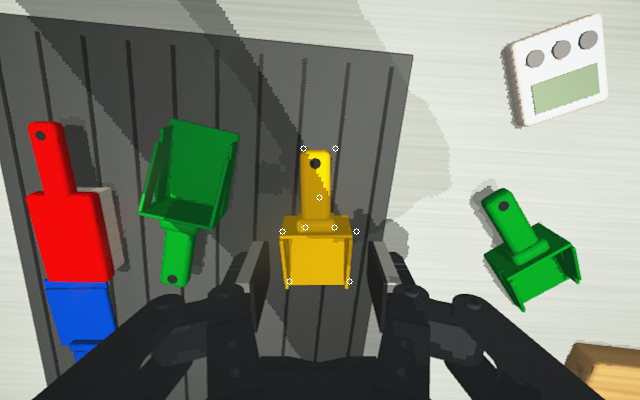

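Emit:
step_arm(dr=[[0,0,0],[0,0,0],[0,0,0],[0,0,0],[0,0,0],[0,0,0],[0,0,0],[0,0,0]], xyz=[[0,-0.04,0.4],[0,-0.04,1],[0,-0.04,1.6],[0,-0.04,2.1],[0,-0.04,2.45],[0,-0.04,2.65],[0,-0.04,2.72],[0,-0.04,2.73]], gripper=[0.55,0.55,0.55,0.55,0.55,0.55,0.55,0.55])

```text
time: 24.3
ee_pos: [0.4275, 0.3009, -0.0193]
tcp_rot: [180.0, 0.0, -176.7]
wrist_force: [0.1, -0.6, 0.3]
opening: 0.0468
```

Emit:
step_arm(dr=[[0,0,0],[0,0,0],[0,0,0],[0,0,0],[0,0,0],[0,0,0],[0,0,0],[0,0,0]], xyz=[[0,0,0],[0,0,0],[0,0,0],[0,0,0],[0,0,0],[0,0,0],[0,0,0],[0,0,0]], gripper=[0.1,0.1,0.1,0.1,0.1,0.1,0.1,0.1])

```text
time: 25.1
ee_pos: [0.4277, 0.3013, -0.0189]
tcp_rot: [179.9, 0.1, -176.6]
wrist_force: [-0.6, -0.3, 7.1]
opening: 0.0209
```

```bash
python3 - <<'E'
from look import *
sync()
# offset 28 -> tub yellow (.617,-.2749) yaw -.65deg
need([.617-.0285,-.2749,.10],179.35)
E
```

```text
meas [ 0.4277  0.3013 -0.0189] [ 1.7995e+02  6.0000e-02 -1.7663e+02] q [ 35.2   2.9 -16.5  70.6   0.   31.8] t 25.1
need xyz [ -3.17  -14.614  -2.982] dr [0.0009 0.0011 0.0702]
```

Emit:
step_arm(dr=[[0,0,0],[0,0,0],[0,0,0],[0,0,0],[0,0,0.01],[0,0,0.03],[0,0,0.05],[0.001,0.001,0.07]], xyz=[[0,0,-0.3],[0,0,-1.1],[0,0,-2.1],[-0.1,-0.6,-2.8],[-0.3,-1.5,-3],[-0.55,-2.6,-3],[-0.8,-3.7,-3],[-1.05,-4.8,-3]], gripper=[0.1,0.1,0.1,0.1,0.1,0.1,0.1,0.1])

```text
time: 25.9
ee_pos: [0.4806, 0.1101, 0.1011]
tcp_rot: [-180.0, -0.0, 179.3]
wrist_force: [1.2, 0.2, -0.6]
opening: 0.0209
```

```bash
python3 - <<'E'
from mv import *
apply([-1.05,-4.8,-3],[.001,.001,.07]);need([.5885,-.2749,.10],179.35)
E
```

```text
cmd [0.4808 0.112  0.101 ] [-180.      0.    179.36]
need xyz [-2.802 -9.642  0.026] dr [-0.0001  0.0001  0.0002]
```

Emit:
step_arm(dr=[[0,0,0],[0,0,0],[0,0,0],[0,0,0],[0,0,0],[0,0,0],[0,0,0],[0,0,0]], xyz=[[-0.3,-1.1,0],[-0.6,-2.2,0],[-0.95,-3.3,0],[-1.25,-4.4,0],[-1.6,-5.5,0],[-1.9,-6.6,0],[-2.2,-7.6,0],[-2.45,-8.5,0]], gripper=[0.1,0.1,0.1,0.1,0.1,0.1,0.1,0.1])

```text
time: 26.7
ee_pos: [0.5747, -0.2315, 0.1008]
tcp_rot: [-179.9, -0.1, 179.3]
wrist_force: [2.3, 0.6, -0.0]
opening: 0.0209
```

Emit:
step_arm(dr=[[0,0,0],[0,0,0],[0,0,0],[0,0,0],[0,0,0],[0,0,0],[0,0,0],[0,0,0]], xyz=[[-0.2,-0.7,0],[-0.35,-1.14,0.2],[-0.35,-1.14,0.4],[-0.35,-1.14,0.5],[-0.35,-1.14,0.5],[-0.35,-1.14,0.5],[-0.35,-1.14,0.5],[-0.35,-1.14,0.5]], gripper=[0.1,0.1,0.1,0.1,0.1,0.1,0.1,0.1])

```text
time: 27.5
ee_pos: [0.5882, -0.2747, 0.0811]
tcp_rot: [-179.9, -0.0, 179.4]
wrist_force: [-0.7, 0.2, -1.2]
opening: 0.0212
```

```bash
python3 - <<'E'
from look import *
wv("w14");need([.5885,-.2749,-.0165],179.35)
E
```

```text
meas [ 0.5882 -0.2747  0.0811] [-1.7993e+02 -2.0000e-02  1.7939e+02] q [-25.   17.9  12.   84.1  -0.1 -24.4] t 27.5
need xyz [-8.000e-03 -1.000e-03  2.441e+00] dr [-0.0012 -0.0003  0.0007]
```

View pics/w14.png

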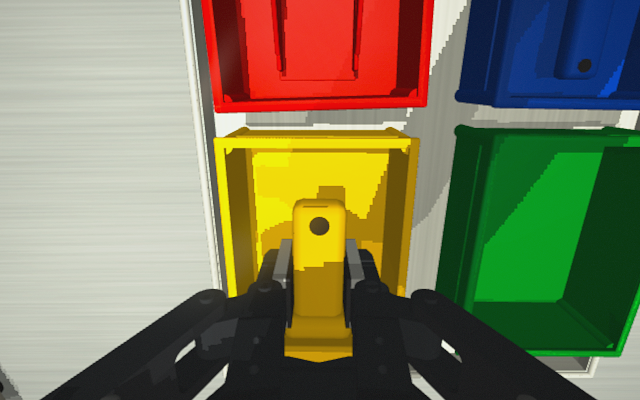

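Emit:
step_arm(dr=[[0,0,0],[0,0,0],[0,0,0],[0,0,0],[0,0,0],[0,0,0],[0,0,0],[0,0,0]], xyz=[[0,0,0.3],[0,0,0.8],[0,0,1.3],[0,0,1.8],[0,0,2.2],[0,0,2.35],[0,0,2.43],[0,0,2.44]], gripper=[0.1,0.1,0.1,0.1,0.1,0.1,0.1,0.1])

```text
time: 28.35
ee_pos: [0.5882, -0.2753, -0.0164]
tcp_rot: [-179.9, -0.0, 179.4]
wrist_force: [-0.3, -0.3, -0.3]
opening: 0.0212
```

Emit:
step_arm(dr=[[0,0,0],[0,0,0],[0,0,0],[0,0,0],[0,0,0],[0,0,0],[0,0,0],[0,0,0]], xyz=[[0,0,0],[0,0,0],[0,0,0],[0,0,0],[0,0,0],[0,0,-0.2],[0,0,-0.6],[0,0,-1]], gripper=[0.4,0.4,0.4,0.4,0.4,0.4,0.4,0.4])

```text
time: 29.15
ee_pos: [0.5881, -0.2753, 0.0246]
tcp_rot: [-179.9, -0.0, 179.4]
wrist_force: [0.1, -0.6, 0.2]
opening: 0.0342
```

```bash
python3 - <<'E'
from look import *
wv("w15")
a=2.9667;g=np.array([.4449,.2013])-.028*np.array([np.cos(a),np.sin(a)]);print(g,np.degrees(a))
need([g[0],g[1],.09],np.degrees(a))
E
```

```text
meas [ 0.5881 -0.2753  0.0246] [-1.7994e+02 -3.0000e-02  1.7935e+02] q [-25.   18.7   6.7  78.   -0.1 -24.4] t 29.15
[0.47247287 0.19642793] 169.97938908146133
need xyz [ 3.025 11.757 -1.645] dr [-0.0011 -0.0005  0.1636]
```

View pics/w15.png

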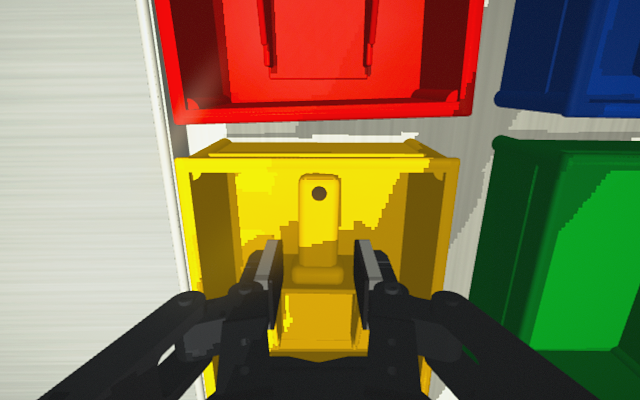

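Emit:
step_arm(dr=[[0,0,0],[0,0,0],[0,0,0.02],[0,0,0.05],[0,0,0.08],[0,0,0.11],[0,0,0.14],[-0.001,0,0.1636]], xyz=[[0,0,-0.9],[0,0.1,-1.8],[0.2,0.8,-1.9],[0.45,1.8,-1.9],[0.75,2.9,-1.9],[1.05,4,-1.9],[1.3,5.1,-1.9],[1.6,6.2,-1.9]], gripper=[0.4,0.4,0.4,0.55,0.55,0.55,0.55,0.55])

```text
time: 30.0
ee_pos: [0.5267, -0.0248, 0.1]
tcp_rot: [180.0, 0.1, 169.9]
wrist_force: [0.4, 1.1, 0.3]
opening: 0.0467
```

```bash
python3 - <<'E'
from mv import *
apply([1.6,6.2,-1.9],[-.001,0,.1636]);need([.4725,.1964,.09],170)
E
```

```text
cmd [ 0.527  -0.0265  0.1004] [-1.7999e+02 -3.0000e-02  1.6998e+02]
need xyz [2.311 5.25  0.26 ] dr [-0.0002 -0.0004 -0.0004]
```

Emit:
step_arm(dr=[[0,0,0],[0,0,0],[0,0,0],[0,0,0],[0,0,0],[0,0,0],[0,0,0],[0,0,0]], xyz=[[0.45,1,0],[0.9,2,0.1],[1.35,3.1,0.15],[1.85,4.2,0.2],[2.15,4.9,0.25],[2.31,5.25,0.26],[2.31,5.25,0.26],[2.31,5.25,0.26]], gripper=[0.55,0.55,0.55,0.55,0.55,0.55,0.55,0.55])

```text
time: 30.8
ee_pos: [0.4728, 0.196, 0.0889]
tcp_rot: [-180.0, -0.0, 170.0]
wrist_force: [-0.0, -0.3, -0.3]
opening: 0.0473
```

```bash
python3 - <<'E'
from look import *
wv("w16",[.4449,.2013,2.9667]);need([.4725,.1964,-.0195],170)
E
```

```text
meas [0.4728 0.196  0.0889] [-1.8000e+02 -1.0000e-02  1.6999e+02] q [22.5 -1.  -8.3 82.7  0.  32.5] t 30.8
need xyz [0.008 0.008 2.711] dr [-0.     -0.0002 -0.0002]
```

View pics/w16.png

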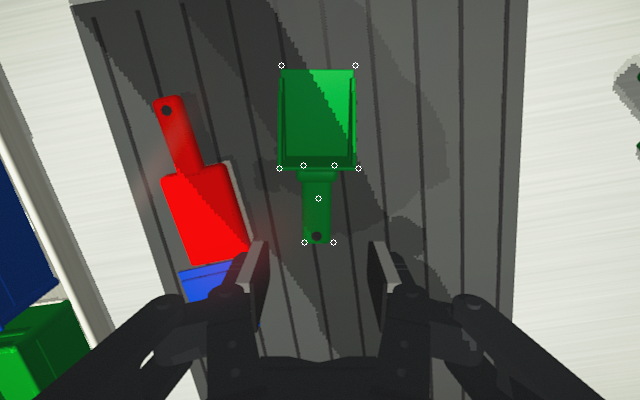

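Emit:
step_arm(dr=[[0,0,0],[0,0,0],[0,0,0],[0,0,0],[0,0,0],[0,0,0],[0,0,0],[0,0,0]], xyz=[[0,-0.02,0.3],[0,-0.03,0.9],[0,-0.03,1.5],[0,-0.03,2.05],[0,-0.03,2.4],[0,-0.03,2.6],[0,-0.03,2.69],[0,-0.03,2.71]], gripper=[0.45,0.45,0.45,0.45,0.45,0.45,0.45,0.45])

```text
time: 31.65
ee_pos: [0.4724, 0.1952, -0.0198]
tcp_rot: [180.0, -0.0, 170.0]
wrist_force: [-0.9, 0.4, -0.8]
opening: 0.0384
```

Emit:
step_arm(dr=[[0,0,0],[0,0,0],[0,0,0],[0,0,0],[0,0,0],[0,0,0],[0,0,0],[0,0,0]], xyz=[[0,0,0],[0,0,0],[0,0,0],[0,0,0],[0,0,0],[0,0,0],[0,0,0],[0,0,0]], gripper=[0.1,0.1,0.1,0.1,0.1,0.1,0.1,0.1])

```text
time: 32.45
ee_pos: [0.4728, 0.1955, -0.0192]
tcp_rot: [180.0, 0.0, 170.0]
wrist_force: [1.3, -0.6, 6.0]
opening: 0.0208
```

```bash
python3 - <<'E'
from look import *
sync()
# tub green (.6171,-.1102) yaw -1.76 -> tool 178.2
need([.6171+.0285,-.1111,.10],178.2)
E
```

```text
meas [ 0.4728  0.1955 -0.0192] [1.7996e+02 3.0000e-02 1.6998e+02] q [ 22.5   1.4 -18.1  70.5   0.   32.5] t 32.45
need xyz [-5.59  -6.794 -2.982] dr [ 0.0007  0.0005 -0.1435]
```

Emit:
step_arm(dr=[[0,0,0],[0,0,0],[0,0,0],[0,0,-0.02],[0,0,-0.05],[0,0,-0.08],[0,0,-0.11],[0.001,0,-0.1435]], xyz=[[0,0,-0.3],[0,0,-1.1],[0,0,-2.1],[-0.4,-0.5,-2.8],[-1,-1.2,-3],[-1.7,-2.1,-3],[-2.4,-2.9,-3],[-3.1,-3.8,-3]], gripper=[0.1,0.1,0.1,0.1,0.1,0.1,0.1,0.1])

```text
time: 33.25
ee_pos: [0.5684, 0.0228, 0.1006]
tcp_rot: [-180.0, -0.0, 178.3]
wrist_force: [0.3, 1.2, -0.8]
opening: 0.021
```

```bash
python3 - <<'E'
from mv import *
apply([-3.1,-3.8,-3],[.001,0,-.1435]);need([.6456,-.1111,.08],178.2)
E
```

```text
cmd [0.5684 0.0242 0.1008] [-1.7998e+02  3.0000e-02  1.7820e+02]
need xyz [-2.036 -3.32   0.522] dr [-0.0004  0.0005 -0.    ]
```

Emit:
step_arm(dr=[[0,0,0],[0,0,0],[0,0,0],[0,0,0],[0,0,0],[0,0,0],[0,0,0],[0,0,0]], xyz=[[-0.5,-0.8,0],[-1.1,-1.75,0],[-1.6,-2.6,0],[-1.9,-3.1,0.2],[-2.036,-3.32,0.4],[-2.036,-3.32,0.52],[-2.036,-3.32,0.52],[-2.036,-3.32,0.52]], gripper=[0.1,0.1,0.1,0.1,0.1,0.1,0.1,0.1])

```text
time: 34.05
ee_pos: [0.6447, -0.11, 0.0795]
tcp_rot: [-180.0, -0.1, 178.3]
wrist_force: [0.4, 0.7, -0.1]
opening: 0.0211
```

```bash
python3 - <<'E'
from look import *
wv("w17");need([.6456,-.1111,-.0165],178.2)
E
```

```text
meas [ 0.6447 -0.11    0.0795] [-1.7996e+02 -7.0000e-02  1.7827e+02] q [-9.7 18.7 12.8 84.1 -0.  -7.9] t 34.05
need xyz [-0.027 -0.025  2.4  ] dr [-0.0007 -0.0012  0.0012]
```

View pics/w17.png

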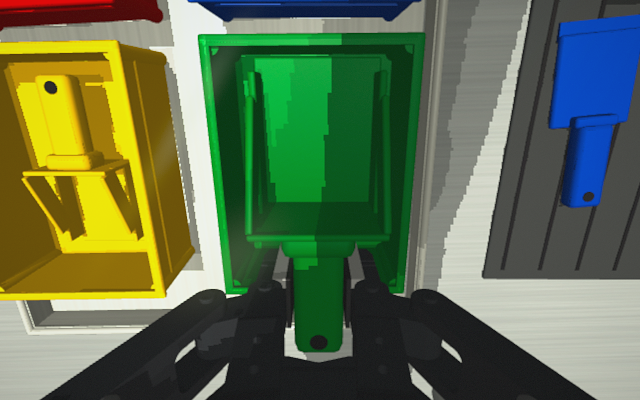

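Emit:
step_arm(dr=[[0,0,0],[0,0,0],[0,0,0],[0,0,0],[0,0,0],[0,0,0],[0,0,0],[0,0,0]], xyz=[[-0.02,-0.02,0.3],[-0.02,-0.02,0.8],[-0.02,-0.02,1.3],[-0.02,-0.02,1.8],[-0.02,-0.02,2.15],[-0.02,-0.02,2.3],[-0.02,-0.02,2.38],[-0.02,-0.02,2.4]], gripper=[0.1,0.1,0.1,0.1,0.1,0.1,0.1,0.1])

```text
time: 34.9
ee_pos: [0.646, -0.1122, -0.0165]
tcp_rot: [-179.9, -0.0, 178.2]
wrist_force: [0.8, 0.5, -0.1]
opening: 0.0213
```

Emit:
step_arm(dr=[[0,0,0],[0,0,0],[0,0,0],[0,0,0],[0,0,0],[0,0,0],[0,0,0],[0,0,0]], xyz=[[0,0,0],[0,0,0],[0,0,0],[0,0,0],[0,0,0],[0,0,-0.2],[0,0,-0.6],[0,0,-1]], gripper=[0.4,0.4,0.4,0.4,0.4,0.4,0.4,0.4])

```text
time: 35.7
ee_pos: [0.6459, -0.1122, 0.0249]
tcp_rot: [-179.9, -0.0, 178.2]
wrist_force: [0.9, 0.1, 0.5]
opening: 0.0343
```

Emit:
step_arm(dr=[[0,0,0],[0,0,0],[0,0,0],[0,0,0],[0,0,0],[0,0,0],[0,0,0],[0,0,0]], xyz=[[0,0,-1],[0,0,-2],[0.3,0,-3],[0.9,0.8,-3.5],[1.5,1.8,-3.5],[2.1,2.8,-3.5],[2.8,3.8,-3.5],[3.5,4.8,-3.5]], gripper=[0.4,0.4,0.4,0.4,0.4,0.4,0.4,0.4])

```text
time: 36.5
ee_pos: [0.5111, 0.0856, 0.165]
tcp_rot: [-180.0, 0.1, 178.2]
wrist_force: [0.9, 0.9, 0.6]
opening: 0.0341
```

Emit:
step_arm(dr=[[0,0,0],[0,0,0],[0,0,0],[0,0,0],[0,0,0],[0,0,0],[0,0,0],[0,0,0]], xyz=[[0.3,0.9,0],[0.6,1.8,0],[0.9,2.7,0],[1.2,3.6,0],[1.4,4.5,0],[1.6,5.2,0],[1.6,5.5,0],[1.6,5.5,0]], gripper=[0.4,0.4,0.4,0.4,0.4,0.4,0.4,0.4])

```text
time: 37.3
ee_pos: [0.455, 0.3073, 0.164]
tcp_rot: [-180.0, -0.0, 178.3]
wrist_force: [0.2, 0.3, 0.2]
opening: 0.0342
```

```bash
python3 - <<'E'
from look import *
sync()
import pickle
for n in("top","scene"):
    c=bot.camera(n);pickle.dump(c,open(f"pics/{n}F.pkl","wb"));im=c["image"][:,:,::-1]
    im=im[110:300,140:500] if n=="top" else im[60:340,140:540]
    cv2.imwrite(f"pics/{n}F.png",cv2.resize(im,None,fx=2,fy=2,interpolation=cv2.INTER_CUBIC))
from fit import *
import fit
fit.HUE["yellow"]=(18,40)
c0=pickle.load(open("pics/top0.pkl","rb"));c=pickle.load(open("pics/topF.pkl","rb"))
for col,b in [("red",[457,240,55,64]),("blue",[394,241,50,65]),("yellow",[453,171,50,70]),("green",[394,174,47,62])]:
    for k in(c0,c):
        m=cmask(k,col,b);p0=back(k,b[:2],.05);p,e=fit.fit(k,m,TUB,.003,[p0[0],p0[1],0]);print("tub",col,p.round(4),round(e,3))
E
```

```text
meas [0.455  0.3073 0.164 ] [-179.99   -0.    178.31] q [34.   4.2  5.3 91.1 -0.  35.7] t 37.3
tub red [ 0.4397 -0.2731  0.0164] 0.02
tub red [ 0.4399 -0.2732  0.019 ] 0.022
tub blue [ 0.4408 -0.1089 -0.0313] 0.048
tub blue [ 0.4409 -0.1089 -0.0312] 0.048
tub yellow [ 0.617  -0.2749 -0.0113] 0.02
tub yellow [ 0.617  -0.275  -0.0128] 0.021
tub green [ 0.6171 -0.1102 -0.0308] 0.069
tub green [ 0.6168 -0.1088 -0.031 ] 0.069
```

View pics/topF.png

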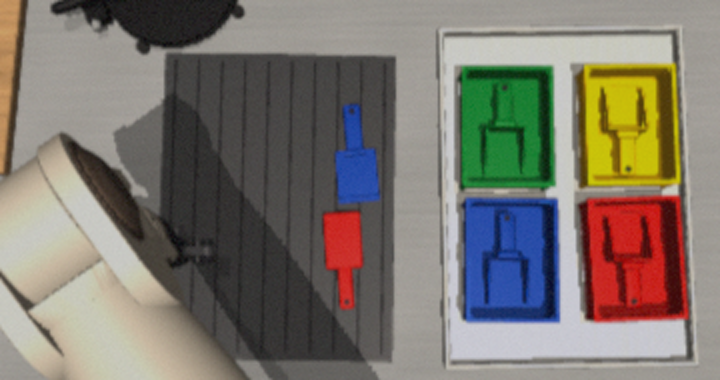

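View pics/sceneF.png

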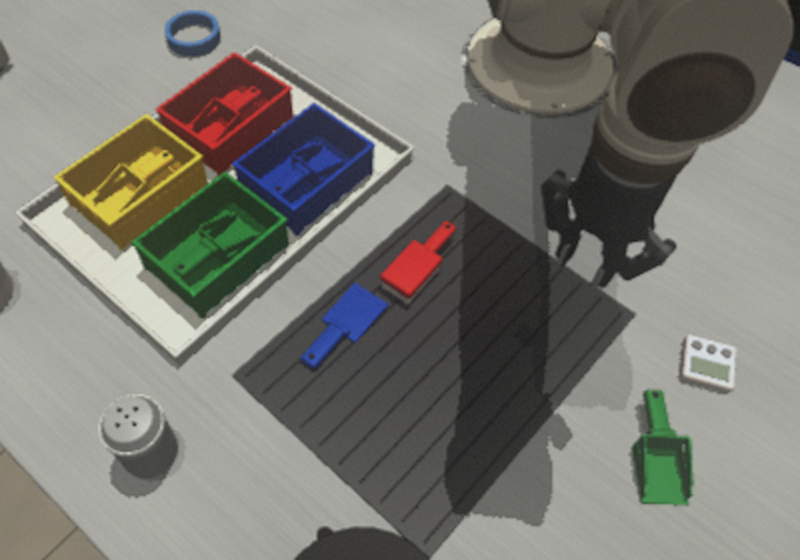

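```bash
python3 -c "
from workcell import bot
print(bot.job_done())"
```

```text
the job is handed in; nothing more can be done
None
```

All four scoops now lie flat and mouth up in the tubs of their own colours, and I handed the job in at about 37 s. For green I took the scoop on the mat, 0.49 m from the base. The look-alike beside the mat, 0.67 m away, was left alone.

**Last checks:**
- The final top and scene pictures show each scoop sitting inside its tub, with the gripper clear of everything.
- Fitted again afterwards, the red, blue and yellow tubs were within about 0.2 mm of where they started. The green tub came out 1.4 mm off, which may be fit noise.
- In the final pictures the brush and scraper look where they were; I did not measure them.
- The largest force I read at the end of any move was about 7 N.

**What went wrong or disagreed:**
- **Wrist joint:** on the first approach the last joint hit its range limit, so I turned the tool half round and worked that way for the rest.
- **Fingertip position:** the first grasp of the red scoop closed on nothing. Two camera views showed the fingertips about 33 mm behind the reported TCP. I checked this by lowering in small force-checked steps and used the corrected height for every pick and place.

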